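Fit the temperature probe through the clamp of the measuring stand

ROBOT

A 6-joint arm with a two-finger parallel gripper is mounted at the origin on the work surface. World frame = base frame: x ahead of the robot, y to its left, z up, the work surface at z = 0. Lengths are in m, angles in rad, forces in N, time in s.
With the tool pointing down it reaches from about 0.4 to 0.825 m from the base axis. Payload 7 kg.
Tool frame: the origin (TCP) lies at the very end of the fingers, on their centre line; the grasp point (between the pads) lies arm.hold_point_z behind it (arm.hold_point_z is the distance from the TCP to the grasp point, in m); z points along the fingers, y is the line along which they close (so a half turn about z gives the same grasp; the last joint's range is limited). The gripper opens to 88 mm and grips with 3 to 60 N. Pads are 19 mm wide; open, the fingers measure 130 mm over their backs; the gripper's body (78 mm by 193 mm) begins 47 mm behind the grasp point.
Start: joints at [-1.017, 0.359, 0.012, 0, -1.224, -0.288], TCP at [0.177, -0.651, 0.227] pointing down, gripper open.
Joint ranges: [-3.07, 3.07], [-1.43, 2.12], [-1.02, 1.25], [-3.03, 1.67], [-3.05, -0], [-3.03, 3.03]. Speed limits (rad/s): [2.39, 2.39, 3.01, 3.14, 3.14, 3.14].

INTERFACE

Orientations are given as [roll, pitch, yaw] about the fixed x, y, z axes, in that order (R = Rz(yaw) Ry(pitch) Rx(roll)).
In Python, from station import arm gives the robot as it stands.
- The arm moves only by the tool send_path, called after "Request:" as name(argument=value, ...) on one line, values as JSON. Schema: {"type":"object","properties":{"motion":{"type":"object","properties":{"aperture":{"type":"array","items":{"type":"number"},"minItems":1,"maxItems":20},"tx":{"type":"array","items":{"type":"number"},"minItems":1,"maxItems":20},"ty":{"type":"array","items":{"type":"number"},"minItems":1,"maxItems":20},"tz":{"type":"array","items":{"type":"number"},"minItems":1,"maxItems":20},"spin":{"type":"array","items":{"type":"number"},"minItems":1,"maxItems":20}},"additionalProperties":false,"required":["aperture","tx","ty","tz","spin"]},"clamp_n":{"type":"number"},"only":{"type":"string"},"quiet":{"type":"boolean"},"lines":{"type":"string"}},"required":["motion"],"additionalProperties":false}. motion is an object with one list for each field, all of the same length, 1 to 20, a row being the entries at one place: aperture (the finger opening in m), tx, ty, tz (the shift in units of 5 mm), spin (a turn about the tool's z in units of 0.25 rad); each row is the pose to reach, as a shift and turn from the pose commanded when the call began, along the tool's axes at that moment; what a row does not reach only later rows make up. A row lasts 1/12 s, in which the tool goes at most 0.0417 m and 0.125 rad, less where a joint would pass 70% of its speed; a pose out of reach is approached as far as the arm can. The fingers move at their own pace and stop on an object; clamp_n is the grip in N (left out, the last holds). Time passes only in rows, so rows that do not move let the fingers close. The tool returns the time, the measured TCP pose, the force, the opening and the grip force at its end. only (a regular expression) keeps the lines of the reply that match it, lines (a string "A,B") keeps lines A to B, and quiet returns only ok. Input that does not fit is refused with a message, and nothing moves.
- arm.get_state(): the state, without advancing time (a new reading comes with each control period).
- arm.grab_frame(name): name is "side" or "top"; returns the picture (384x512x3 uint8, red, green, blue); there is no depth.
- arm.camera_params(name): a dict with "fx", "fy", "cx", "cy" (pixels), "D" ([k1, k2, p1, p2, k3] as OpenCV has them; the pictures are not rectified), "T" (4x4, takes a point from camera to world coordinates). Camera axes: x right, y down, z forward; pixel columns grow to the right and rows downward; lengths in m; the calibration is good to about 2 mm. A picture is of the moment at which its call begins. camera_params takes no time and is no camera call.
- arm.job_done(): hands the job in; it is judged then, once.
The state is a dict: "t": time; "q": joint angles; "qd": joint speeds; "joint_efforts": joint torques, N m; "eef_pos": TCP position; "ee_rot": TCP orientation; "force": force on the tool from outside, world axes, zero at the start; "moment": the same for the moment, N m; "width": finger opening in m; "gripper_force": force on a finger pad.
Only numpy, scipy, OpenCV 4.12 (cv2) and the standard library are available. Lean on these libraries where they do the work, as an engineer would, in place of code of your own. Each camera call takes 0.05 s, during which the arm holds its last target. There are 200 camera calls.

TASK

Take the orange-handled temperature probe from its grey rack and slide its steel rod through the eye of the blue clamp on the measuring stand, until the black stop collar is fully home against the clamp and the tip points out over the sample stage. The clamp's height has been changed, so find it yourself; leave the probe sitting in the clamp and do not shift the vial, the tray or the screwdriver.

Things in the scene. Friction and masses are not known exactly. Their poses are not given: they have to be found in the camera images.
- probe: Loose temperature probe, about 140 g, 175 mm long, straight along its x axis (x to the tip). Origin: on the axis at the front face of the black stop collar (24 mm diameter, x = 0 to -10 mm). In front of it a 12 mm steel rod, behind it an orange handle. It starts level in the rack, axis 50 mm above the table, the handle's flat sides upright. It balances near x = -15 mm.
- probe_tip (a point): Tip of the probe's steel rod, on the axis, 75 mm in front of the collar's front face. The rod is 12 mm in diameter; its last 6 mm taper to 9 mm.
- probe_grip (a point): Middle of the orange handle, on the axis, 55 mm behind the collar's front face. The handle is 22 x 22 mm in section and 90 mm long (probe x = -10 to -100 mm), its flat sides facing the probe's y and z. Take it here from above, across its y. Axes as the probe's.
- rack: Grey rack, fixed; origin on the table under the collar, x along the probe. Base 190 x 70 mm (x = -115 to 75), 10 mm high. Saddle at x = 42 mm under the rod: 14 mm thick, 30 mm wide, lips 53 mm above the table. Saddle at x = -92 mm under the handle's end: 12 mm thick, 40 mm wide, lips 47 mm high. Between them only the base lies under the probe. Lift it straight up.
- stand: Measuring stand, fixed; origin on the table straight below the mouth of the clamp's eye. x is level, the direction the probe goes in; the eye's axis is parallel to it, exactly above it (y = 0). Dark base plate 12 mm high, x = -20 to 250, y = -60 to 60 mm. A probe that is home and let go stays in the eye, its handle drooping up to 0.08 rad.
- eye_foot (a point): Point on the base plate (12 mm above the table) straight below the eye's mouth. The blue clamp's height differs each time and is NOT reported: eye axis 76 to 130 mm above the table. Rigid block, stand x = 0 (mouth) to 40 mm, y = -22 to 22, flat top 22 mm above the eye's axis: feel it with closed fingertips, or look. Eye: straight round through hole, 15 mm, 40 mm long.
- post_top (a point): Top of the stand's steel post, 145 mm above the table, 14 mm thick, at stand x = 20, y = 40 mm. A blue boss beside the clamp block (y = 22 to 52 mm, 26 mm high) holds it; a black knob sticks out to y = 66 mm.
- stage_top (a point): Middle of the top of the aluminium sample stage (100 x 90 mm, top 40 mm above the table), at stand x = 185 mm; two short steel nozzles at its sides.
- vial: Bystander: amber glass vial with white cap, 38 mm wide, 75 mm high, loose, upright; origin at the middle of its underside.
- tray: Bystander: green open tray 100 x 80 mm, 30 mm high, loose; origin at the middle of its underside.
- driver: Bystander: screwdriver 150 mm long lying on the table, loose, along its own x.

How it is judged:
On the way, in this order (a step that is already met when the one before it is completed fails the run):
1. the probe is lifted clear of the rack (height (world z) of probe above 0.065 m and height (world z) of probe_tip above 0.06 m), for 0.2 s.
2. the tip has gone in through the mouth of the eye, in line with it (x of probe_tip in the frame of stand between 0.012 and 0.06 m and y of probe_tip in the frame of stand between -0.006 and 0.006 m and angle between the x axis of probe and the x axis of stand, either way round below 0.15 rad), for 0.1 s.
At the end, for the whole second after the job is handed in: The probe rests in the clamp's eye, released and still: collar within 6 mm of the clamp's face, rod out towards the stage and in line with the eye (6 mm sideways at the collar, 8 mm at the tip, 0.13 rad). Vial, tray and screwdriver within 30 mm of where they stood (x of probe in the frame of stand between -0.006 and 0.003 m and y of probe in the frame of stand between -0.006 and 0.006 m and x of probe_tip in the frame of stand between 0.066 and 0.08 m and y of probe_tip in the frame of stand between -0.008 and 0.008 m and angle between the x axis of probe and the x axis of stand, either way round below 0.13 rad and z of probe in the frame of stand above 0.062 m and linear speed of probe below 0.01 m/s and angular speed of probe below 0.1 rad/s and not (distance of vial from where it was at the start of the episode above 0.03 m) and not (distance of tray from where it was at the start of the episode above 0.03 m) and not (distance of driver from where it was at the start of the episode above 0.03 m)); the robot touches nothing.
It fails at once if the vial, the tray or the screwdriver is shifted by more than 30 mm (distance of any of vial, tray, driver from where it was at the start of the episode above 0.03 m).
It fails at once if the vial is knocked over (angle between vial's own z axis and vertical above 0.5 rad).
It also fails if it takes over 53 s, if anything falls off the work surface, if the arm or the gripper's body presses on something with over 40 N, if the wrist force passes 120 N, or if a joint passes its speed limit or range.

## Working session

There is one attempt and no reset: what is moved stays moved. The work goes in short steps, Python scripts to look and compute and a tool call to move; the robot and the scene stay as the last step left them, time stands still between calls to the robot, and variables do not carry over. Pictures are saved under pics/ and viewed, at most 10 in all, crops included, and the job is handed in when it is done.

```bash
ls; mkdir -p pics; python3 - <<'E'
from station import arm
import cv2,numpy as np
for n in("side","top"):
    im=arm.grab_frame(n); cv2.imwrite(f"pics/{n}0.png",im[:,:,::-1])
    p=arm.camera_params(n); print(n,{k:np.round(v,4).tolist() for k,v in p.items()})
s=arm.get_state(); print(s, arm.hold_point_z)
E
```

```text
pics
station.py
side {'fx': 450.1738, 'fy': 450.1738, 'cx': 254.1531, 'cy': 187.1581, 'D': [-0.1089, 0.0, 0.0, 0.0, 0.0], 'T': [[0.9847, -0.1182, 0.128, 0.458], [-0.1739, -0.7169, 0.6752, -0.6744], [0.012, -0.6871, -0.7265, 0.8393], [0.0, 0.0, 0.0, 1.0]]}
top {'fx': 378.4565, 'fy': 378.4565, 'cx': 248.6885, 'cy': 191.0778, 'D': [-0.1152, 0.0, 0.0, 0.0, 0.0], 'T': [[-0.0113, -0.9821, 0.1881, 0.3863], [-0.9999, 0.0101, -0.0074, -0.0062], [0.0053, -0.1881, -0.9821, 1.052], [0.0, 0.0, 0.0, 1.0]]}
{'t': 0.1, 'q': array([-1.01690903e+00,  3.59302739e-01,  1.11691459e-02, -2.92260407e-04,
       -1.22410628e+00, -2.88084468e-01]), 'qd': array([ 3.24498904e-04, -2.61162096e-03,  2.76795320e-03,  1.90580640e-03,
       -2.46112899e-04, -7.75979231e-07]), 'joint_efforts': array([-6.38040674e-04, -5.84164345e+01,  2.93754065e+01,  7.01557070e+00,
        1.01825219e-02, -5.01000056e-05]), 'eef_pos': array([ 0.17715904, -0.65089196,  0.22573554]), 'ee_rot': array([ 3.14013053e+00, -1.46731263e-04, -2.87588922e+00]), 'force': array([ 0.09499648,  0.61773033, -0.59116746]), 'moment': array([-0.01784576, -0.02554467,  0.03525695]), 'gripper_force': 0.0, 'width': 0.08713749694465789} 0.0188
```

View pics/side0.png

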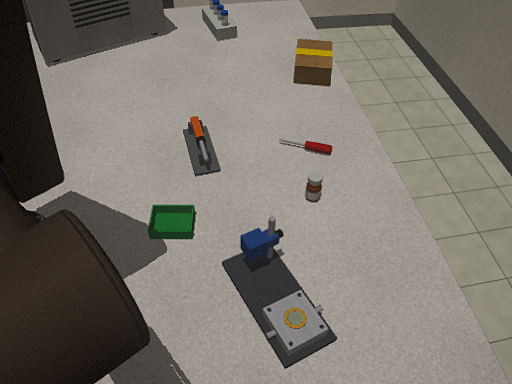

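View pics/top0.png

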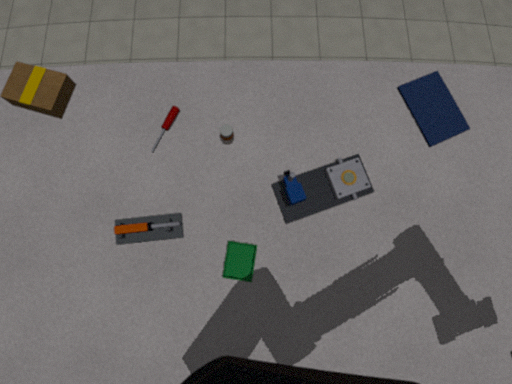

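```bash
python3 - <<'E'
import cv2,numpy as np
s=cv2.imread("pics/side0.png");t=cv2.imread("pics/top0.png")
def crop(im,x,y,w,h,k):
    c=cv2.resize(im[y:y+h,x:x+w],None,fx=k,fy=k,interpolation=cv2.INTER_CUBIC)
    c=cv2.convertScaleAbs(c,alpha=1.5,beta=15)
    for u in range(x-x%10+10,x+w,10):
        cv2.line(c,(int((u-x+.5)*k),0),(int((u-x+.5)*k),4 if u%50 else 12),(0,255,255),1)
        if u%20==0: cv2.putText(c,str(u),(int((u-x+.5)*k)-10,22),0,.35,(0,0,255),1)
    for v in range(y-y%10+10,y+h,10):
        cv2.line(c,(0,int((v-y+.5)*k)),(4 if v%50 else 12,int((v-y+.5)*k)),(0,255,255),1)
        if v%20==0: cv2.putText(c,str(v),(6,int((v-y+.5)*k)+4),0,.35,(0,0,255),1)
    return c
cv2.imwrite("pics/a.png",crop(s,215,210,130,160,3.7))
cv2.imwrite("pics/b.png",crop(t,262,148,120,80,6.6))
A=crop(s,175,108,60,75,7);B=crop(t,108,205,80,45,4.6)
C=np.zeros((525,420+368,3),np.uint8);C[:A.shape[0],:420]=A;C[:B.shape[0],420:420+B.shape[1]]=B
cv2.imwrite("pics/c.png",C)
E
```

```text
(no output)
```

View pics/a.png

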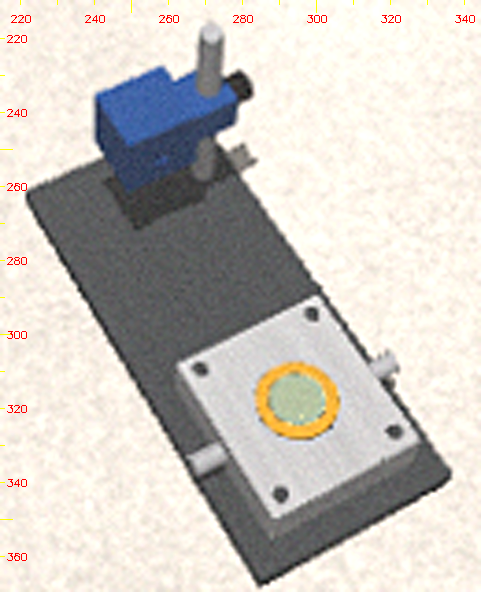

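View pics/b.png

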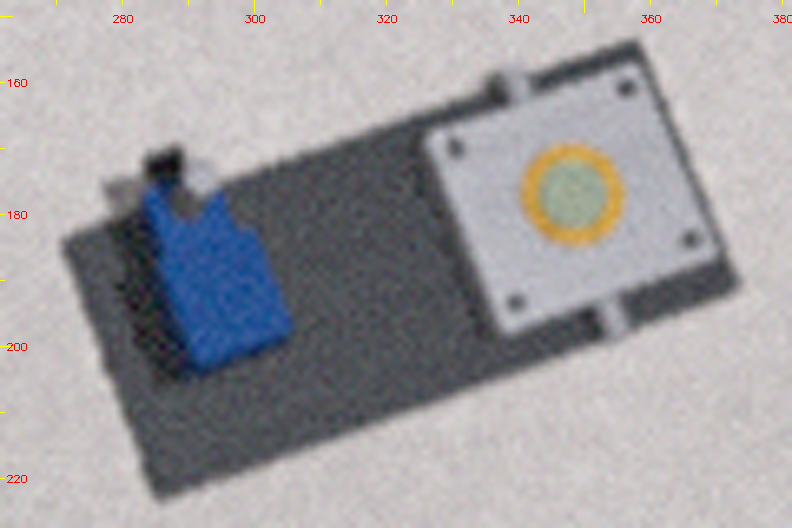

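View pics/c.png

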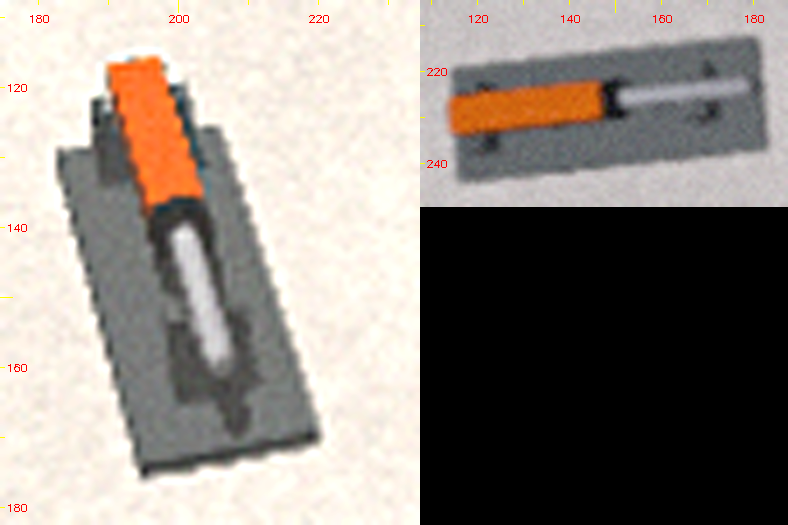

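```bash
cat >fit.py <<'E'
import numpy as np,cv2
from station import arm
from scipy.optimize import least_squares
P={n:arm.camera_params(n) for n in("side","top")}
def proj(n,X):
    p=P[n];T=np.linalg.inv(p["T"]);K=np.array([[p["fx"],0,p["cx"]],[0,p["fy"],p["cy"]],[0,0,1]])
    return cv2.projectPoints(np.atleast_2d(X).astype(float),cv2.Rodrigues(T[:3,:3])[0],T[:3,3],K,np.array(p["D"],float))[0][:,0]
def ups(c,o,k): return (np.array(c,float)+.5)/k-.5+np.array(o)
def place(pose,L):
    L=np.array(L,float);c,s=np.cos(pose[2]),np.sin(pose[2])
    return np.c_[pose[0]+c*L[:,0]-s*L[:,1],pose[1]+s*L[:,0]+c*L[:,1],L[:,2]]
E
python3 - <<'E'
from fit import *
m=1e-3
def go(S,T,oS,kS,oT,kT,x0,name):
    obs=[("side",L,ups(c,oS,kS),w) for c,L,w in S]+[("top",L,ups(c,oT,kT),w) for c,L,w in T]
    def L3(L,h): return [L[0]*m,L[1]*m,(L[2]+h*1000 if abs(L[2])==22.001 else L[2])*m]
    def f(x,full=False):
        r=[]
        for n in("side","top"):
            o=[q for q in obs if q[0]==n]
            X=place(x,[L3(q[1],x[3]) for q in o])
            d=proj(n,X)-np.array([q[2] for q in o])
            if full: print(n,[ (q[1],np.round(e,1).tolist()) for q,e in zip(o,d)])
            r.append((d*np.array([[q[3]] for q in o])).ravel())
        return np.concatenate(r)
    s=least_squares(f,x0,loss="soft_l1",x_scale=[.1,.1,.5,.1]);print(name,np.round(s.x,4),"cost",s.cost);f(s.x,True)
    return s.x
B=22.001
stS=[((178,365),(135,-45,40),1),((319,293),(135,45,40),1),((420,442),(235,45,40),1),((274,521),(235,-45,40),1),((297,400),(185,0,40),1),
 ((96,97),(0,-22,B),1),((162,68),(0,22,B),1),((127,145),(40,-22,B),1),((97,142),(0,-22,-B),1),((131,190),(40,-22,-B),1),((26,194),(-20,-60,12),.5),((210,30),(20,40,145),1)]
stT=[((427,138),(135,45,40),1),((635,63),(235,45,40),1),((722,252),(235,-45,40),1),((507,334),(135,-45,40),1),((573,195),(185,0,40),1),((637,40),(250,60,12),1),((740,290),(250,-60,8),.5),((160,500),(-20,-60,2),.5),((64,240),(-20,60,6),.5),
 ((291,325),(40,-22,B),1),((256,232),(40,22,B),1)]
st=go(stS,stT,(215,210),3.7,(262,148),6.6,[.55,-.1,-1.2,.1],"stand")
pS=[((108,65),(-100,-11,B-11),1),((160,58),(-100,11,B-11),1),((148,205),(-10,-11,B-11),1),((202,192),(-10,11,B-11),1),((58,150),(-115,-35,10),1),((218,127),(-115,35,10),1),((318,433),(75,35,10),1),((140,466),(75,-35,10),1)]
E
```

```text
stand [ 0.5564 -0.1139 -1.2418  0.0836] cost 5.83268088757141
side [((135, -45, 40), [-0.6, 0.0]), ((135, 45, 40), [-0.1, 0.3]), ((235, 45, 40), [0.8, -0.0]), ((235, -45, 40), [0.2, 0.5]), ((185, 0, 40), [0.2, 0.9]), ((0, -22, 22.001), [-0.5, -0.5]), ((0, 22, 22.001), [0.5, -0.8]), ((40, -22, 22.001), [0.5, 0.6]), ((0, -22, -22.001), [-0.5, -0.0]), ((40, -22, -22.001), [-0.7, 0.9]), ((-20, -60, 12), [-0.6, -0.7]), ((20, 40, 145), [0.7, 0.8])]
top [((135, 45, 40), [-0.9, -0.3]), ((235, 45, 40), [0.3, -0.3]), ((235, -45, 40), [-0.6, 0.7]), ((135, -45, 40), [-0.9, 0.2]), ((185, 0, 40), [-0.5, 0.2]), ((250, 60, 12), [-0.1, -0.5]), ((250, -60, 8), [-0.1, 0.3]), ((-20, -60, 2), [-0.7, 0.6]), ((-20, 60, 6), [-0.9, -0.0]), ((40, -22, 22.001), [0.3, 1.1]), ((40, 22, 22.001), [-0.6, -0.8])]
```

```bash
python3 - <<'E'
from fit import *
m=1e-3
S=[((108,65),(-100,-11,'t')),((160,58),(-100,11,'t')),((148,205),(-10,-11,'t')),((202,192),(-10,11,'t')),((58,150),(-115,-35,10)),((218,127),(-115,35,10)),((318,433),(75,35,10)),((140,466),(75,-35,10))]
T=[((29,97),(-100,11,'t')),((32,135),(-100,-11,'t')),((182,79),(-10,11,'t')),((184,120),(-10,-11,'t')),((34,67),(-115,35,10)),((338,38),(75,35,8)),((346,150),(75,-35,2)),((40,181),(-115,-35,5))]
for use in("both","probe","rack"):
  def f(x,full=False):
    r=[]
    for n,O,o,k in(("side",S,(175,108),7),("top",T,(108,205),4.6)):
        O=[q for q in O if use=="both" or (q[1][2]=='t')==(use=="probe")]
        X=place(x,[[q[1][0]*m,q[1][1]*m,x[3]+.011 if q[1][2]=='t' else q[1][2]*m] for q in O])
        d=proj(n,X)-np.array([ups(q[0],o,k) for q in O])
        if full: print(n,np.round(d,1).tolist())
        r.append(d.ravel())
    return np.concatenate(r)
  s=least_squares(f,[.5,.25,-1.5,.05],loss="soft_l1",x_scale=[.1,.1,.5,.1])
  print(use,np.round(s.x,4));f(s.x,True)
p=s.x if 0 else least_squares(lambda x:f(x),[.5,.25,-1.5,.05]).x
E
```

```text
both [ 0.4853  0.2453 -1.4742  0.0509]
side [[-0.1, 0.0], [0.2, -0.3], [-0.0, 0.1], [0.4, 0.6], [-0.4, 0.4], [0.5, -0.3], [0.3, 0.0], [-0.5, 0.1]]
top [[-0.2, -0.2], [-0.5, -0.2], [-0.2, 0.3], [-0.2, -0.3], [-0.6, 0.2], [0.4, -0.4], [1.0, 0.5], [-0.1, 0.5]]
probe [ 0.4851  0.2442 -1.4707  0.0522]
side [[-0.3, -0.1], [0.0, -0.4], [-0.1, 0.0], [0.3, 0.5]]
top [[0.0, -0.1], [-0.2, -0.1], [0.0, 0.3], [0.1, -0.3]]
rack [ 0.4857  0.2457 -1.4766  0.05  ]
side [[-0.2, 0.3], [0.7, -0.4], [0.4, -0.1], [-0.4, -0.0]]
top [[-0.7, -0.0], [0.3, -0.4], [0.8, 0.4], [-0.3, 0.3]]
```

```bash
cat >go.py <<'E'
import numpy as np,sys
from station import arm
from scipy.spatial.transform import Rotation as R
ST=[.5564,-.1139,-1.2418]; PR=[.4852,.245,-1.473]
def w(f,x,y): c,s=np.cos(f[2]),np.sin(f[2]);return np.array([f[0]+c*x-s*y,f[1]+s*x+c*y])
def rel(xy,z,yaw):
    s=arm.get_state();Rm=R.from_euler("xyz",s["ee_rot"])
    d=Rm.inv().apply(np.r_[xy,z]-s["eef_pos"])
    t=-((yaw-s["ee_rot"][2]+np.pi)%(2*np.pi)-np.pi)
    print("shift",np.round(d,4),"turn",round(t,4),"t",round(s["t"],2))
def inframe(f):
    s=arm.get_state();d=s["eef_pos"][:2]-np.array(f[:2]);c,k=np.cos(f[2]),np.sin(f[2])
    print("in frame",np.round([c*d[0]+k*d[1],-k*d[0]+c*d[1],s["eef_pos"][2]],4),"dyaw",np.round(s["ee_rot"][2]-f[2],4),"F",np.round(s["force"],1),"w",round(s["width"],4))
E
python3 -c "
from go import *
rel(w(ST,15,0)*1 if 0 else w(ST,.015,-.008),.15,ST[2])"
```

```text
shift [-0.4999  0.403   0.0763] turn -1.6341 t 0.1
```
z .15: post top 145 at y=40; fingers closed y from -29..13 fine.  But traverse: coming from -y side toward +y (world): diagonal; fine. Stay at 0.2 first then.

Careful with the scale: shifts go in units of 5 mm and turns go in units of 0.25 rad. That gives: -0.5 m is -100, 0.403 m is 80.6, -1.634 rad is -6.536.

Request:
send_path(motion={"aperture": [0, 0, 0, 0, 0, 0, 0, 0, 0, 0, 0, 0, 0, 0, 0, 0, 0, 0, 0, 0], "tx": [-100, -100, -100, -100, -100, -100, -100, -100, -100, -100, -100, -100, -100, -100, -100, -100, -100, -100, -100, -100], "ty": [80.6, 80.6, 80.6, 80.6, 80.6, 80.6, 80.6, 80.6, 80.6, 80.6, 80.6, 80.6, 80.6, 80.6, 80.6, 80.6, 80.6, 80.6, 80.6, 80.6], "tz": [4, 4, 4, 4, 4, 4, 4, 4, 4, 4, 4, 4, 4, 4, 4, 8, 12, 14, 15.2, 15.2], "spin": [-6.536, -6.536, -6.536, -6.536, -6.536, -6.536, -6.536, -6.536, -6.536, -6.536, -6.536, -6.536, -6.536, -6.536, -6.536, -6.536, -6.536, -6.536, -6.536, -6.536]}, clamp_n=10)

```text
t: 1.77
eef_pos: [0.5527, -0.1316, 0.1493]
ee_rot: [3.139, 0.001, -1.242]
force: [-0.4, -0.9, 0.2]
width: 0.0007
gripper_force: 0.0
```

```bash
python3 -c "
from go import *
inframe(ST)"
```

```text
in frame [ 0.0155 -0.0092  0.1493] dyaw -0.0006 F [-0.4 -0.9  0.2] w 0.0007
```

Request:
send_path(motion={"aperture": [0, 0, 0, 0, 0, 0, 0], "tx": [0, 0, 0, 0, 0, 0, 0], "ty": [0, 0, 0, 0, 0, 0, 0], "tz": [6, 7.4, 7.6, 7.8, 8, 8.2, 8.2], "spin": [0, 0, 0, 0, 0, 0, 0]})

```text
t: 2.35
eef_pos: [0.5543, -0.1312, 0.1104]
ee_rot: [-3.14, -0.0, -1.242]
force: [-0.7, -0.1, -0.1]
width: 0.0002
gripper_force: 0.0
```

Request:
send_path(motion={"aperture": [0, 0, 0, 0], "tx": [0, 0, 0, 0], "ty": [0, 0, 0, 0], "tz": [0.2, 0.4, 0.6, 0.6], "spin": [0, 0, 0, 0]})

```text
t: 2.68
eef_pos: [0.5537, -0.1311, 0.1064]
ee_rot: [3.141, 0.0, -1.242]
force: [0.4, -0.1, 0.7]
width: 0.0
gripper_force: 0.0
```

Request:
send_path(motion={"aperture": [0, 0, 0, 0], "tx": [0, 0, 0, 0], "ty": [0, 0, 0, 0], "tz": [0.2, 0.4, 0.6, 0.6], "spin": [0, 0, 0, 0]})

```text
t: 3.02
eef_pos: [0.5539, -0.1311, 0.1047]
ee_rot: [-3.141, -0.0, -1.241]
force: [-4.2, 1.7, 11.3]
width: 0.0
gripper_force: 5.3
```

Converted, 0.002 m is 0.4, 0.001 m is 0.2.

Request:
send_path(motion={"aperture": [0, 0, 0], "tx": [0, 0, 0], "ty": [0, 0, 0], "tz": [0.2, 0.4, 0.4], "spin": [0, 0, 0]})

```text
t: 3.27
eef_pos: [0.554, -0.1311, 0.1046]
ee_rot: [-3.141, -0.001, -1.241]
force: [-10.3, 4.9, 26.2]
width: 0.0005
gripper_force: 13.2
```

Request:
send_path(motion={"aperture": [0, 0, 0, 0, 0, 0, 0, 0, 0, 0], "tx": [0, 0, 0, 0, 0, 0, 0, 0, 0, 0], "ty": [0, 6, 10, 10, 10, 9.6, 9, 8.6, 8.2, 8.2], "tz": [-3, -3, -3, -2, 2, 2, 2, 2, 2, 2], "spin": [0, 0, 0, 0, 0, 0, 0, 0, 0, 0]})

```text
t: 4.1
eef_pos: [0.5162, -0.1441, 0.0921]
ee_rot: [-3.141, -0.0, -1.241]
force: [-0.2, -0.0, -0.6]
width: 0.0001
gripper_force: 0.0
```

```bash
python3 -c "
from go import *
inframe(ST)"
```

```text
in frame [ 0.0156 -0.0478  0.0921] dyaw 0.0005 F [-0.2 -0.  -0.6] w 0.0001
```

Converted, -0.004 m is -0.8, -0.003 m is -0.6.

Request:
send_path(motion={"aperture": [0, 0, 0, 0, 0], "tx": [0, 0, 0, 0, 0], "ty": [-0.2, -0.4, -0.6, -0.8, -0.8], "tz": [0, 0, 0, 0, 0], "spin": [0, 0, 0, 0, 0]})

```text
t: 4.52
eef_pos: [0.5191, -0.143, 0.0916]
ee_rot: [-3.141, -0.0, -1.242]
force: [0.1, 0.3, 0.4]
width: 0.0004
gripper_force: 0.0
```

```bash
python3 -c "
from go import *
inframe(ST)"
```

```text
in frame [ 0.0155 -0.0447  0.0916] dyaw 0.0001 F [0.1 0.3 0.4] w 0.0004
```

Request:
send_path(motion={"aperture": [0, 0, 0], "tx": [0, 0, 0], "ty": [-0.2, -0.4, -0.4], "tz": [0, 0, 0], "spin": [0, 0, 0]})

```text
t: 4.77
eef_pos: [0.5209, -0.1424, 0.0916]
ee_rot: [-3.141, -0.0, -1.242]
force: [-0.0, -0.6, -0.0]
width: 0.0004
gripper_force: 0.0
```

```bash
python3 -c "
from go import *
inframe(ST)"
```

```text
in frame [ 0.0155 -0.0428  0.0916] dyaw 0.0001 F [-0.  -0.6 -0. ] w 0.0004
```

Converted, -0.002 m is -0.4, -0.001 m is -0.2.

Request:
send_path(motion={"aperture": [0, 0, 0], "tx": [0, 0, 0], "ty": [-0.2, -0.4, -0.4], "tz": [0, 0, 0], "spin": [0, 0, 0]})

```text
t: 5.02
eef_pos: [0.5228, -0.1417, 0.0916]
ee_rot: [-3.142, -0.0, -1.242]
force: [0.3, 0.2, -0.5]
width: 0.0004
gripper_force: 0.0
```

```bash
python3 -c "
from go import *
inframe(ST)"
```

```text
in frame [ 0.0155 -0.0408  0.0916] dyaw 0.0001 F [ 0.3  0.2 -0.5] w 0.0004
```

Converted, -0.002 m is -0.4, -0.001 m is -0.2.

Request:
send_path(motion={"aperture": [0, 0, 0], "tx": [0, 0, 0], "ty": [-0.2, -0.4, -0.4], "tz": [0, 0, 0], "spin": [0, 0, 0]})

```text
t: 5.27
eef_pos: [0.5248, -0.1411, 0.0916]
ee_rot: [-3.141, -0.0, -1.242]
force: [-0.0, 0.2, -0.5]
width: 0.0007
gripper_force: 0.0
```

```bash
python3 -c "
from go import *
inframe(ST)"
```

```text
in frame [ 0.0155 -0.0387  0.0916] dyaw 0.0001 F [-0.   0.2 -0.5] w 0.0007
```

Converted, -0.004 m is -0.8, -0.003 m is -0.6.

Request:
send_path(motion={"aperture": [0, 0, 0, 0, 0], "tx": [0, 0, 0, 0, 0], "ty": [-0.2, -0.4, -0.6, -0.8, -0.8], "tz": [0, 0, 0, 0, 0], "spin": [0, 0, 0, 0, 0]})

```text
t: 5.68
eef_pos: [0.5254, -0.1407, 0.0913]
ee_rot: [3.136, 0.001, -1.242]
force: [-8.8, -3.4, 6.6]
width: 0.0004
gripper_force: 4.7
```

```bash
python3 -c "
from go import *
inframe(ST)"
```

```text
in frame [ 0.0153 -0.0379  0.0913] dyaw -0.0005 F [-8.8 -3.4  6.6] w 0.0004
```

Converted, -0.002 m is -0.4, -0.001 m is -0.2.

Request:
send_path(motion={"aperture": [0, 0, 0], "tx": [0, 0, 0], "ty": [-0.2, -0.4, -0.4], "tz": [0, 0, 0], "spin": [0, 0, 0]})

```text
t: 5.93
eef_pos: [0.5255, -0.1406, 0.0912]
ee_rot: [3.133, 0.001, -1.243]
force: [-13.7, -4.9, 12.6]
width: 0.0005
gripper_force: 7.7
```

```bash
python3 -c "
from go import *
inframe(ST)"
```

```text
in frame [ 0.0153 -0.0379  0.0912] dyaw -0.0008 F [-13.7  -4.9  12.6] w 0.0005
```

```bash
python3 -c "
from go import *
rel(w(PR,-.055,0),.10,PR[2])"
```

```text
shift [-0.4316 -0.0987 -0.0091] turn 0.2304 t 5.93
```

Converted, -0.432 m is -86.4, -0.096 m is -19.2, 0.23 rad is 0.92.

Request:
send_path(motion={"aperture": [0, 0.06, 0.06, 0.06, 0.06, 0.06, 0.06, 0.06, 0.06, 0.06, 0.06, 0.06, 0.06, 0.06, 0.06, 0.06, 0.06], "tx": [0, 0, -4, -86.4, -86.4, -86.4, -86.4, -86.4, -86.4, -86.4, -86.4, -86.4, -86.4, -86.4, -86.4, -86.4, -86.4], "ty": [3, 3, 2, -19.2, -19.2, -19.2, -19.2, -19.2, -19.2, -19.2, -19.2, -19.2, -19.2, -19.2, -19.2, -19.2, -19.2], "tz": [0, -8, -16, -18, -18, -18, -18, -18, -18, -18, -18, -18, -18, -10, -2, -2, -2], "spin": [0, 0, 0, 0.92, 0.92, 0.92, 0.92, 0.92, 0.92, 0.92, 0.92, 0.92, 0.92, 0.92, 0.92, 0.92, 0.92]})

```text
t: 7.35
eef_pos: [0.4804, 0.2996, 0.0999]
ee_rot: [3.138, -0.004, -1.471]
force: [0.4, -0.8, 1.1]
width: 0.0602
gripper_force: 0.0
```

```bash
python3 -c "
from go import *
inframe(PR);rel(w(PR,-.055,0),.0312,PR[2])"
```

```text
in frame [-0.0549  0.0005  0.0999] dyaw 0.002 F [ 0.4 -0.8  1.1] w 0.0602
shift [-0.0004  0.0003  0.0687] turn 0.002 t 7.35
```

Converted, 0.0685 m is 13.7, 0.068 m is 13.6.

Request:
send_path(motion={"aperture": [0.06, 0.06, 0.06, 0.06, 0.06, 0.015, 0.015, 0.015, 0.015, 0.015], "tx": [0, 0, 0, 0, 0, 0, 0, 0, 0, 0], "ty": [0, 0, 0, 0, 0, 0, 0, 0, 0, 0], "tz": [6, 11, 13.6, 13.7, 13.7, 13.7, 13.7, 13.7, 13.7, 13.7], "spin": [0, 0, 0, 0, 0, 0, 0, 0, 0, 0]}, clamp_n=20)

```text
t: 8.18
eef_pos: [0.4817, 0.3009, 0.0337]
ee_rot: [-3.141, 0.001, -1.472]
force: [0.4, -0.4, -0.2]
width: 0.0325
gripper_force: 0.0
```

```bash
python3 -c "
from go import *
inframe(PR)"
```

```text
in frame [-0.056   0.002   0.0337] dyaw 0.0013 F [ 0.4 -0.4 -0.2] w 0.0325
```

Request:
send_path(motion={"aperture": [0.015, 0.015, 0.015, 0.015, 0.015], "tx": [0, 0, 0, 0, 0], "ty": [0, 0, 0, 0, 0], "tz": [0, 0, 0, 0, 0], "spin": [0, 0, 0, 0, 0]}, clamp_n=20)

```text
t: 8.6
eef_pos: [0.4815, 0.3008, 0.0333]
ee_rot: [-3.141, 0.0, -1.472]
force: [-1.5, -1.8, 4.9]
width: 0.0216
gripper_force: 20.0
```

```bash
python3 -c "
from go import *
inframe(PR)"
```

```text
in frame [-0.0558  0.0018  0.0333] dyaw 0.0013 F [-1.5 -1.8  4.9] w 0.0216
```

Request:
send_path(motion={"aperture": [0.015, 0.015, 0.015, 0.015, 0.015, 0.015, 0.015], "tx": [0, 0, 0, 0, 0, 0, 0], "ty": [0, 0, 0, 0, 0, 0, 0], "tz": [-1, -4, -8, -14, -18, -18, -18], "spin": [0, 0, 0, 0, 0, 0, 0]}, clamp_n=40)

```text
t: 9.18
eef_pos: [0.4818, 0.3012, 0.1242]
ee_rot: [-3.14, 0.002, -1.472]
force: [-0.5, -0.3, -2.2]
width: 0.022
gripper_force: 40.0
```

```bash
python3 -c "
from go import *
inframe(PR); rel(w(ST,-.165,0),.066,ST[2])"
```

```text
in frame [-0.0562  0.0021  0.1242] dyaw 0.0011 F [-0.5 -0.3 -2.2] w 0.022
shift [0.2599 0.0045 0.0577] turn -0.2301 t 9.18
```

Converted, 0.0577 m is 11.54, 0.26 m is 52, -0.23 rad is -0.92.

Request:
send_path(motion={"aperture": [0.015, 0.015, 0.015, 0.015, 0.015, 0.015, 0.015, 0.015, 0.015, 0.015, 0.015, 0.015], "tx": [6, 12, 20, 28, 36, 44, 50, 52, 52, 52, 52, 52], "ty": [0, 0, 0.4, 0.6, 0.8, 0.9, 0.9, 0.9, 0.9, 0.9, 0.9, 0.9], "tz": [0, 0, 0, 0, 0, 0, 2, 8, 11.54, 11.54, 11.54, 11.54], "spin": [-0.2, -0.4, -0.6, -0.8, -0.92, -0.92, -0.92, -0.92, -0.92, -0.92, -0.92, -0.92]})

```text
t: 10.18
eef_pos: [0.503, 0.0419, 0.0657]
ee_rot: [3.141, -0.0, -1.241]
force: [0.8, 1.0, -2.0]
width: 0.0217
gripper_force: 40.0
```

```bash
python3 - <<'E'
from go import *
import cv2
inframe(ST)
A=arm.grab_frame("side")[:,:,::-1];B=arm.grab_frame("top")[:,:,::-1]
cv2.imwrite("pics/side1.png",A);cv2.imwrite("pics/top1.png",B)
a=cv2.resize(A[160:270,190:290],None,fx=4,fy=4,interpolation=2);b=cv2.resize(B[165:220,225:315],None,fx=4.4,fy=4.4,interpolation=2)
C=np.zeros((440,400+396,3),np.uint8);C[:,:400]=a;C[:242,400:]=b
cv2.imwrite("pics/d.png",cv2.convertScaleAbs(C,alpha=1.5,beta=15))
E
```

```text
in frame [-0.1647 -0.0002  0.0657] dyaw 0.0008 F [ 0.8  1.  -2. ] w 0.0217
```

View pics/d.png

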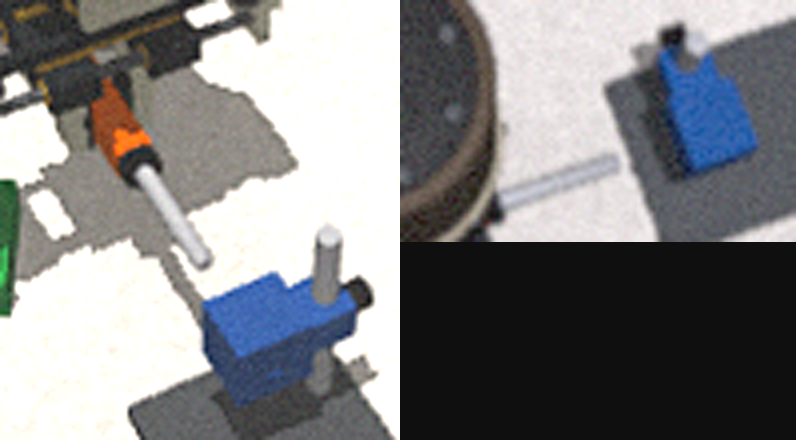

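```bash
python3 - <<'E'
from fit import *
from go import *
import cv2
ST3=[.5564,-.1139,-1.2418]
def P3(n,L): return proj(n,place(ST3,L))
rod=[[-.109,0,.0824],[-.034,0,.0824]]
ob={"side":ups([(145,172),(206,262)],(190,160),4),"top":ups([(100,197),(216,162)],(225,165),4.4)}
for n in ob:
    # measure rod centreline: sample perpendicular brightness profile
    im=cv2.cvtColor(cv2.imread(f"pics/{n}1.png"),cv2.COLOR_BGR2GRAY).astype(float)
    im=cv2.imread(f"pics/{n}1.png").astype(float)
    p=P3(n,rod);print(n,"pred",p.round(1).tolist(),"obs",ob[n].round(1).tolist())
    o=ob[n];d=(o[1]-o[0])/np.linalg.norm(o[1]-o[0]);nn=np.array([-d[1],d[0]])
    print(" perp obs-pred px",[(round(float((a-b)@nn),2)) for a,b in zip(o,p)],"along",round(float((o[1]-p[1])@d),2))
    for ax,v in(("y",[0,.001,0]),("z",[0,0,.001])):
        print("  px/mm",ax,round(float((P3(n,[np.add(rod[1],v)])[0]-p[1])@nn),3))
H=.0827
b=[[0,-.022,H+.022],[0,.022,H+.022],[.04,-.022,H+.022],[0,-.022,H-.022]]
for n,bb,ob_,of,k in(("side",b,[(204,303),(277,273),(238,355),(207,352)],(190,160),4),("top",[b[2]],[(357,147)],(225,165),4.4)):
    print(n,"block obs-pred",(ups(ob_,of,k)-P3(n,bb)).round(1).tolist())
E
```

```text
side pred [[226.3, 203.6], [242.0, 226.8]] obs [[225.9, 202.6], [241.1, 225.1]]
 perp obs-pred px [-0.16, -0.24] along -1.9
  px/mm y -0.44
  px/mm z -0.16
top pred [[247.9, 210.4], [275.1, 200.9]] obs [[247.3, 209.4], [273.7, 201.4]]
 perp obs-pred px [-1.13, 0.14] along -1.48
  px/mm y -0.381
  px/mm z -0.052
side block obs-pred [[0.5, -0.2], [-0.1, 0.3], [-0.4, -1.3], [1.0, -0.6]]
top block obs-pred [[-0.1, 0.1]]
```

Converted, 0.04 m is 8, 0.034 m is 6.8.

Request:
send_path(motion={"aperture": [0.015, 0.015, 0.015, 0.015, 0.015, 0.015, 0.015, 0.015, 0.015], "tx": [2, 4, 5.4, 6.2, 6.8, 7.4, 8, 8.6, 8.6], "ty": [0, 0, 0, 0, 0, 0, 0, 0, 0], "tz": [0, 0, 0, 0, 0, 0, 0, 0, 0], "spin": [0, 0, 0, 0, 0, 0, 0, 0, 0]})

```text
t: 11.03
eef_pos: [0.5167, 0.0004, 0.0653]
ee_rot: [3.141, -0.0, -1.242]
force: [-0.1, 0.2, -1.4]
width: 0.0214
gripper_force: 40.0
```

```bash
python3 -c "
from go import *
inframe(ST)"
```

```text
in frame [-0.121  -0.0006  0.0653] dyaw -0.0003 F [-0.1  0.2 -1.4] w 0.0214
```

Tip now about 9 mm inside by reckoning, no contact force; continue.

Converted, 0.015 m is 3, 0.012 m is 2.4.

Request:
send_path(motion={"aperture": [0.015, 0.015, 0.015, 0.015, 0.015, 0.015], "tx": [0.6, 1.2, 1.8, 2.4, 3, 3], "ty": [0, 0, 0, 0, 0, 0], "tz": [0, 0, 0, 0, 0, 0], "spin": [0, 0, 0, 0, 0, 0]})

```text
t: 11.53
eef_pos: [0.5216, -0.0138, 0.0653]
ee_rot: [3.142, -0.0, -1.242]
force: [0.4, 0.9, -1.6]
width: 0.0215
gripper_force: 40.0
```

```bash
python3 -c "
from go import *
inframe(ST)"
```

```text
in frame [-0.106  -0.0006  0.0653] dyaw -0.0003 F [ 0.4  0.9 -1.6] w 0.0215
```

Request:
send_path(motion={"aperture": [0.015, 0.015, 0.015, 0.015, 0.015, 0.015], "tx": [0.8, 1.6, 2.4, 3.2, 4, 4], "ty": [0, 0, 0, 0, 0, 0], "tz": [0, 0, 0, 0, 0, 0], "spin": [0, 0, 0, 0, 0, 0]})

```text
t: 12.03
eef_pos: [0.5281, -0.033, 0.0653]
ee_rot: [3.142, -0.0, -1.242]
force: [1.0, -0.7, -1.2]
width: 0.0217
gripper_force: 40.0
```

```bash
python3 -c "
from go import *
inframe(ST)"
```

```text
in frame [-0.0857 -0.0006  0.0653] dyaw -0.0006 F [ 1.  -0.7 -1.2] w 0.0217
```

Converted, 0.023 m is 4.6, 0.02 m is 4.

Request:
send_path(motion={"aperture": [0.015, 0.015, 0.015, 0.015, 0.015, 0.015, 0.015], "tx": [0.8, 1.6, 2.4, 3.2, 4, 4.6, 4.6], "ty": [0, 0, 0, 0, 0, 0, 0], "tz": [0, 0, 0, 0, 0, 0, 0], "spin": [0, 0, 0, 0, 0, 0, 0]})

```text
t: 12.62
eef_pos: [0.5355, -0.0546, 0.0653]
ee_rot: [3.142, -0.0, -1.242]
force: [0.4, -0.3, -1.1]
width: 0.022
gripper_force: 40.0
```

```bash
python3 -c "
from go import *
inframe(ST)"
```

```text
in frame [-0.0629 -0.0006  0.0653] dyaw -0.0004 F [ 0.4 -0.3 -1.1] w 0.022
```

Request:
send_path(motion={"aperture": [0.015, 0.015, 0.015, 0.015, 0.015, 0.015, 0.015], "tx": [0.2, 0.4, 0.6, 0.8, 1, 1.2, 1.2], "ty": [0, 0, 0, 0, 0, 0, 0], "tz": [0, 0, 0, 0, 0, 0, 0], "spin": [0, 0, 0, 0, 0, 0, 0]})

```text
t: 13.2
eef_pos: [0.5374, -0.0598, 0.0654]
ee_rot: [-3.142, -0.0, -1.242]
force: [0.1, 0.3, -1.4]
width: 0.0215
gripper_force: 40.0
```

```bash
python3 -c "
from go import *
inframe(ST)"
```

```text
in frame [-0.0573 -0.0006  0.0654] dyaw -0.0 F [ 0.1  0.3 -1.4] w 0.0215
```

Converted, 0.003 m is 0.6, 0.002 m is 0.4.

Request:
send_path(motion={"aperture": [0.015, 0.015, 0.015, 0.015], "tx": [0.2, 0.4, 0.6, 0.6], "ty": [0, 0, 0, 0], "tz": [0, 0, 0, 0], "spin": [0, 0, 0, 0]})

```text
t: 13.53
eef_pos: [0.5383, -0.0627, 0.0654]
ee_rot: [3.142, -0.0, -1.242]
force: [-0.1, 0.1, -0.9]
width: 0.0221
gripper_force: 40.0
```

```bash
python3 -c "
from go import *
inframe(ST)"
```

```text
in frame [-0.0543 -0.0006  0.0654] dyaw -0.0 F [-0.1  0.1 -0.9] w 0.0221
```

Request:
send_path(motion={"aperture": [0.015, 0.015, 0.015], "tx": [0.2, 0.4, 0.4], "ty": [0, 0, 0], "tz": [0, 0, 0], "spin": [0, 0, 0]})

```text
t: 13.78
eef_pos: [0.5385, -0.0633, 0.0653]
ee_rot: [-3.142, 0.002, -1.242]
force: [-3.9, 9.6, 1.2]
width: 0.0222
gripper_force: 40.0
```

```bash
python3 -c "
from go import *
inframe(ST)"
```

```text
in frame [-0.0537 -0.0006  0.0653] dyaw -0.0003 F [-3.9  9.6  1.2] w 0.0222
```

Converted, -0.08 m is -16, -0.06 m is -12.

Request:
send_path(motion={"aperture": [0.015, 0.015, 0.03, 0.05, 0.06, 0.06, 0.06, 0.06, 0.06, 0.06, 0.06, 0.06, 0.06, 0.06, 0.06, 0.06, 0.06], "tx": [0.2, 0.2, 0.2, 0, 0, 0, 0, 0, 0, 0, -6, -12, -20, -28, -36, -40, -40], "ty": [0, 0, 0, 0, 0, 0, 0, 0, 0, 0, 0, 0, 0, 0, 0, 0, 0], "tz": [0, 0, 0, 0, 0, 0, 0, 0, -4, -10, -16, -20, -24, -24, -24, -24, -24], "spin": [0, 0, 0, 0, 0, 0, 0, 0, 0, 0, 0, 0, 0, 0, 0, 0, 0]})

```text
t: 15.2
eef_pos: [0.4735, 0.1278, 0.1859]
ee_rot: [-3.14, 0.001, -1.238]
force: [-0.1, -0.6, -0.2]
width: 0.0601
gripper_force: 0.0
```

```bash
python3 - <<'E'
from go import *
import cv2
inframe(ST)
A=arm.grab_frame("side")[:,:,::-1];B=arm.grab_frame("top")[:,:,::-1]
cv2.imwrite("pics/side2.png",A);cv2.imwrite("pics/top2.png",B)
a=cv2.resize(A[160:300,190:290],None,fx=4,fy=4,interpolation=2);b=cv2.resize(B[145:220,225:315],None,fx=4.4,fy=4.4,interpolation=2)
C=np.zeros((560,400+396,3),np.uint8);C[:,:400]=a;C[:330,400:]=b
cv2.imwrite("pics/e.png",cv2.convertScaleAbs(C,alpha=1.5,beta=15))
E
```

```text
in frame [-0.2556 -0.0004  0.1859] dyaw 0.0033 F [-0.1 -0.6 -0.2] w 0.0601
```

View pics/e.png

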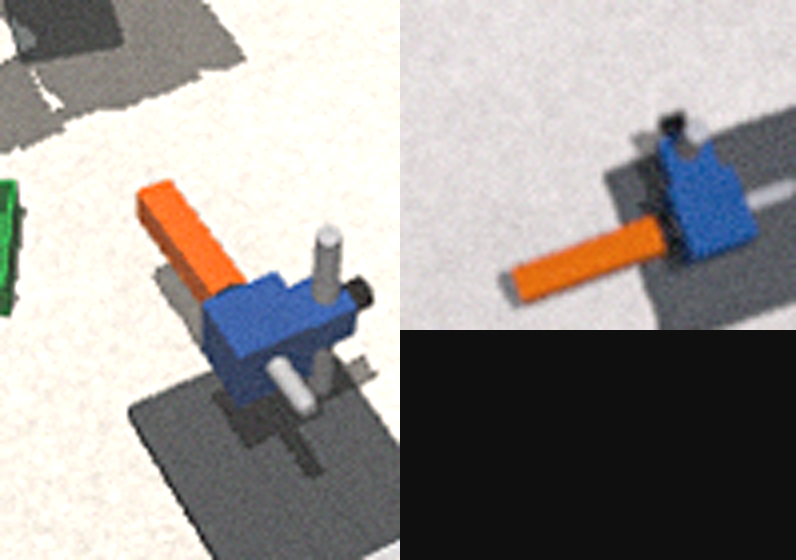

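The probe sits in the clamp. Its collar is against the blue block and the rod comes out towards the stage, with the tip at side-crop (308,405). I'll check the seating depth numerically before handing in.

```bash
python3 - <<'E'
from fit import *
ST=[.5564,-.1139,-1.2418]
for x in(.069,.075): print(x,proj("side",place(ST,[[x,0,.0865]])).round(1))
print("obs tip",ups((308,405),(190,160),4))
for x in(-.1,-.106): print(x,proj("top",place(ST,[[x,.011,.092-.008],[x,-.011,.092-.008]])).round(1).tolist())
print("obs",ups([(510-400,272),(520-400,304)],(225,145),4.4))
E
```

```text
0.069 [[266.1 261.2]]
0.075 [[267.6 263.4]]
obs tip [266.625 260.875]
-0.1 [[249.7, 205.2], [252.6, 213.2]]
-0.106 [[247.5, 206.0], [250.4, 213.9]]
obs [[249.61363636 206.43181818]
 [251.88636364 213.70454545]]
```

```bash
python3 -c "
from station import arm
print(arm.job_done())"
```

```text
the job is handed in; nothing more can be done
None
```

The probe is in the clamp's eye and released, with its collar home against the block, and the job was handed in at about 15 s; the hand-in call returned no verdict, and I did not re-measure the vial, tray and screwdriver at the end.

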